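# Square up the swinging fence of a trimming jig

## Task

The red swinging fence of the slab-trimming jig has slipped out of square. Pick up the metal corner square by its raised wooden handle, set it flat on the jig's base plate and press it right into the corner, so that it pushes the red fence round until both outer faces of the square lie flush against the two fences. Finish while still gripping the square and pressing it firmly against both fences, ready for the fence to be locked, and leave the other things on the bench where they are.

Things in the scene. Friction and masses are not known exactly. Their poses are not given: they have to be found in the camera images.
- square: Loose corner square, 0.2 to 0.45 kg: a flat L of two pale metal legs at 90 degrees, each 120 mm long outside, 20 wide, 14 high, bridged by a wooden handle bar. Origin: at the level of the legs' underside, below the middle of the bar. x points from there to the L's outer corner, 58 mm away; the legs run back from it at 45 degrees to either side (-x+y, -x-y). z up.
- square_handle (a point): Middle of the square's wooden handle bar, 40 mm above the legs' underside. The bar is 18 mm wide (along the square's x), 112 mm long (along y) and 20 mm high (30 to 50 mm above the legs' underside); it stands on steel posts at y = +-44 mm and is free beneath between them.
- square_corner (a point): The outer corner point of the square, at its underside: 58 mm along x from its origin.
- jig: Jig bolted to the bench: dark base plate 150x150x10 mm with fences along two neighbouring edges. Origin: centre of the plate's underside, on the bench. x points to the corner where the fences meet, 80.6 mm away; looking along x, the red swinging fence is on the right (-y), the pale fixed one on the left (+y). z up. With the x axes of square and jig parallel, moving along x leads home.
- jig_corner (a point): The inner corner in which the faces of the two fences meet when square, on the plate's top. With the square home, square_corner lies here. Plate, fences and square are smooth, waxed metal (friction about 0.2).
- fixed_face (a point): Middle of the working face of the pale metal fixed fence (18 mm thick, 24 mm high above the plate, face 125 mm long from the corner to -x+y of the jig), at half its height.
- swing_face (a point): Middle of the working face of the red swinging fence (18 mm thick, 24 mm high above the plate, face 123 mm long, running from the corner to -x-y of the jig when square), at half its height. y runs along the fence away from the corner, x points out of the face. It pivots 14 mm from the corner, 9 mm behind its face; a black knob 17 mm wide stands 12 mm above it there.
- swing_fence (a joint): Angle of the red fence: 0 = at exactly 90 degrees to the fixed fence, positive = its free end leans into the corner's opening. It starts at 0.09 to 0.17 and turns stiffly (about 0.1 N m, some 1 N at its free end), staying where it is left.
- dop_1: Bystander: dop stick, thin wooden dowel 10x137x10 mm; origin under its centre. Leave it alone.
- dop_2: Bystander: dop stick, thin wooden dowel 10x137x10 mm; origin under its centre. Leave it alone.
- jar_cerium: Bystander: pink jar with black lid, 52 mm across, 69 mm tall; origin under its centre. Leave it alone.
- jar_tin: Bystander: white jar with pale lid, 56 mm across, 61 mm tall; origin under its centre. Leave it alone.
- syringe_1: Bystander: yellow and white syringe lying flat, 23x128x15 mm; origin under its centre. Leave it alone.
- notebook_1: Bystander: blue notebook lying flat, 148x109x14 mm; origin under its centre. Leave it alone.
- pliers_1: Bystander: red-handled pliers lying flat, 49x156x12 mm; origin under its centre. Leave it alone.
- brush_1: Bystander: purple scrubbing brush, 30x86x55 mm; origin under its centre. Leave it alone.

How it is judged (in metres and radians):
On the way:
1. the square is in the fingers, lifted clear of the bench (contact force between the fingers and square above 1 N and height (world z) of square above 0.02 m), for 0.1 s.
At the end, for the whole second after the job is handed in: Still gripped (over 2 N) and pressed on both fences (over 1 N each); outer corner within 4 mm of the jig's corner, flat on the plate (under 5 mm gap, 0.05 rad tilt), aligned with the jig within 0.03 rad, still; red fence within 0.03 rad of square (contact force between square and jig_c1 above 1 N and contact force between square and swing_fence_c0 above 1 N and contact force between the fingers and square above 2 N and horizontal distance between square_corner and jig_corner below 0.004 m and z of square_corner in the frame of jig_corner below 0.005 m and angle between the x axis of square and the x axis of jig, either way round below 0.03 rad and angle between square's own z axis and vertical below 0.05 rad and value of joint swing_fence between -0.03 and 0.03 rad and linear speed of square below 0.01 m/s); the arm keeps its last pose, push and grip.
It fails at once if a bystander is moved by more than 30 mm (distance of any of dop_1, dop_2, jar_cerium, jar_tin, syringe_1, notebook_1, pliers_1, brush_1 from where it was at the start of the episode above 0.03 m).
It also fails if it takes over 42 s, if anything falls off the work surface, if the arm or the gripper's body presses on something with over 40 N, if the wrist force passes 120 N, or if a joint passes its speed limit or range.

## Robot

A 6-joint arm with a two-finger parallel gripper is mounted at the origin on a cart in front of the work surface, level with it; the furniture and walls round the work are solid. World frame = base frame: x ahead of the robot, y to its left, z up, the work surface at z = 0. Lengths are in m, angles in degrees, forces in N, time in s.
With the tool pointing down it reaches from about 0.375 to 0.9 m from the base axis. Payload 3.1 kg.
Tool frame: the origin (TCP) lies on the centre line of the jaws, within the pads' length; the fingertips stand 25 mm ahead of it and the grasp point (between the pads) lies 6 mm ahead of it; z points along the fingers, y is the line along which they close (so a half turn about z gives the same grasp; the last joint's range is limited). The gripper opens to 87 mm and grips with 3 to 60 N. Pads are 19 mm wide; open, the fingers measure 117 mm over their backs; the gripper's body (75 mm by 190 mm) begins 51 mm behind the grasp point.
Start: joints at [56.751, 30.224, 82.088, -0, 67.689, -10.227], TCP at [0.244, 0.575, 0.218] pointing down, gripper open.
Joint ranges: [-176.69, 176.69], [-43.24, 126.21], [12.49, 139.97], [-82, 262], [0, 151.66], [-163.58, 163.58]. Speed limits (degrees/s): [159.86, 159.86, 180, 180, 180, 180].

## Interface

Orientations are given as a 3x3 rotation matrix whose columns are the frame's x, y, z axes.
In Python, from rig import read_state, capture, camera_params, hand_in gives the robot as it stands.
- The arm moves only by the tool apply_moves, never from a script. Its argument "rows" is a list of rows, each an object of numbers: "x", "y", "z": the shift along the tool's x, y, z in mm; "rx", "ry", "rz": the turn, a rotation vector about the tool's x, y, z in units of 6 degrees (1.0 is 6 degrees); "claw": the closure in counts, from 0 (fully open) to 255 (shut). A call has 1 to 10 rows; each row is the pose to reach, as a shift and turn from the pose commanded when the call began, along the tool's axes at that moment; what a row does not reach only later rows make up. A row lasts 1/8 s, in which the tool goes at most 62.5 mm and 10.7 degrees, less where a joint would pass 70% of its speed; a pose out of reach is approached as far as the arm can. A call with a gripper value outside its range is refused whole. The fingers move at their own pace and stop on an object; the grip force is fixed at half the most. Time passes only in rows, so rows that repeat a pose let the fingers close. It gives the time, the measured TCP pose, the force, the opening and the grip force at its end, in the units of the state.
- read_state(): the state, without advancing time (a new reading comes with each control period).
- capture(name): name is "side" or "top"; returns (picture, depth): 384x512x3 uint8, red, green, blue; 384x512 float32, m along the optical axis (not along the pixel's ray), 0 where there is no reading.
- camera_params(name): a dict with "fx", "fy", "cx", "cy" (pixels), "xyz" and "orientation" of the camera in the world. Camera axes: x right, y up, looking along -z (the intrinsics and any distortion apply to the point x, -y, -z); pixel columns grow to the right and rows downward; lengths in m; the calibration is good to about 2 mm. A picture is of the moment at which its call begins. camera_params takes no time and is no camera call.
- hand_in(): hands the job in; it is judged then, once.
The state is a dict: "time_s": time; "joint_positions": joint angles; "qvel": joint speeds; "tau": joint torques, N m; "position": TCP position; "tcp_rot": TCP orientation; "force": force on the tool from outside, world axes, zero at the start; "moment": the same for the moment, N m; "opening": opening from 0.0 (shut) to 1.0 (fully open); "grasp_force": force on a finger pad.
Only numpy, scipy, OpenCV 4.12 (cv2) and the standard library are available. Lean on these libraries where they do the work, as an engineer would, in place of code of your own. Each camera call takes 0.05 s, during which the arm holds its last target. There are 200 camera calls.

## Working session

There is one attempt and no reset: what is moved stays moved. The work goes in short steps, Python scripts to look and compute and a tool call to move; the robot and the scene stay as the last step left them, time stands still between calls to the robot, and variables do not carry over. Pictures are saved under pics/ and viewed, at most 10 in all, crops included, and the job is handed in when it is done.

Besides the shell and the picture viewer there is one more tool, called after "Emit:" in YAML: its name, and indented under it one key for each argument. apply_moves: Moves the arm, as the interface text tells. Its arguments: {"type":"object","properties":{"rows":{"type":"array"}},"required":["rows"]}

```bash
mkdir -p pics
cat > h.py <<'E'
import numpy as np,cv2
from rig import read_state,capture,camera_params,hand_in
def pts(name,depth):
    p=camera_params(name);R=np.array(p["orientation"]);v,u=np.mgrid[:384,:512]
    c=np.stack([(u-p["cx"])/p["fx"]*depth,-(v-p["cy"])/p["fy"]*depth,-depth],-1)
    return c@R.T+np.array(p["xyz"])
def ray(name,u,v,z):
    p=camera_params(name);R=np.array(p["orientation"])
    d=R@np.array([(u-p["cx"])/p["fx"],-(v-p["cy"])/p["fy"],-1]);o=np.array(p["xyz"])
    return o+d*(z-o[2])/d[2]
E
python3 - <<'E'
from h import *
for n in("top","side"):
    im,d=capture(n);np.savez(f"pics/{n}0.npz",im=im,d=d);cv2.imwrite(f"pics/{n}0.png",cv2.resize(im[:,:,::-1],(800,600)))
    print(n,camera_params(n))
s=read_state();print(s)
E
```

```text
top {'fx': 404.74244180370437, 'fy': 404.74244180370437, 'cx': 252.98844954308177, 'cy': 192.34215377996887, 'xyz': array([0.38641428, 0.00172044, 0.92476116]), 'orientation': array([[-0.02827089,  0.98059314, -0.19400477],
       [-0.99957285, -0.02917072, -0.00178243],
       [-0.0074071 ,  0.19387151,  0.98099897]])}
side {'fx': 378.9473592241754, 'fy': 378.9473592241754, 'cx': 257.91771291125013, 'cy': 198.88666860013186, 'xyz': array([0.52800639, 0.54525405, 0.87897223]), 'orientation': array([[-0.99565648,  0.07752415, -0.05155762],
       [-0.09305662, -0.811149  ,  0.57738874],
       [ 0.00294066,  0.57967862,  0.81483989]])}
{'time_s': 0.1, 'joint_positions': array([ 5.67492049e+01,  3.02729364e+01,  8.21508155e+01, -2.75849212e-03,
        6.76875984e+01, -1.02276442e+01]), 'qvel': array([-0.08432447, -0.10112667, -0.22810255, -0.04056746, -0.10501526,
       -0.07432564]), 'tau': array([-1.36639333e-04, -4.40983200e+01, -1.77150589e+01,  6.34858338e-02,
        5.34299249e-02, -3.93908897e-05]), 'position': array([0.24405116, 0.57464553, 0.21676719]), 'tcp_rot': array([[-9.20353910e-01,  3.91085186e-01, -1.02834308e-03],
       [ 3.91086422e-01,  9.20352481e-01, -1.64966868e-03],
       [ 3.01277126e-04, -1.92045003e-03, -9.99998111e-01]]), 'force': array([-0.92700079, -0.47730926, -0.31775448]), 'moment': array([-0.03813256,  0.02733081, -0.0048756 ]), 'grasp_force': 0.0, 'opening': 0.997946326752451}
```

View pics/top0.png

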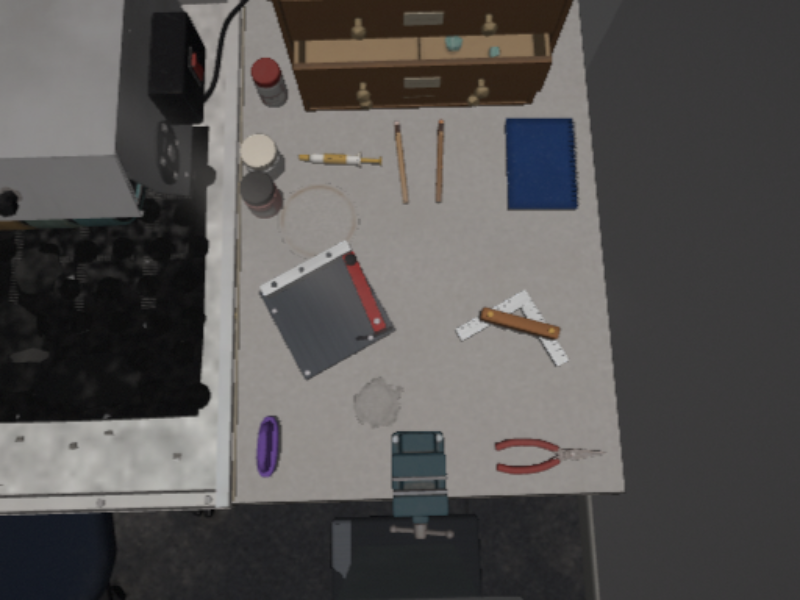

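View pics/side0.png

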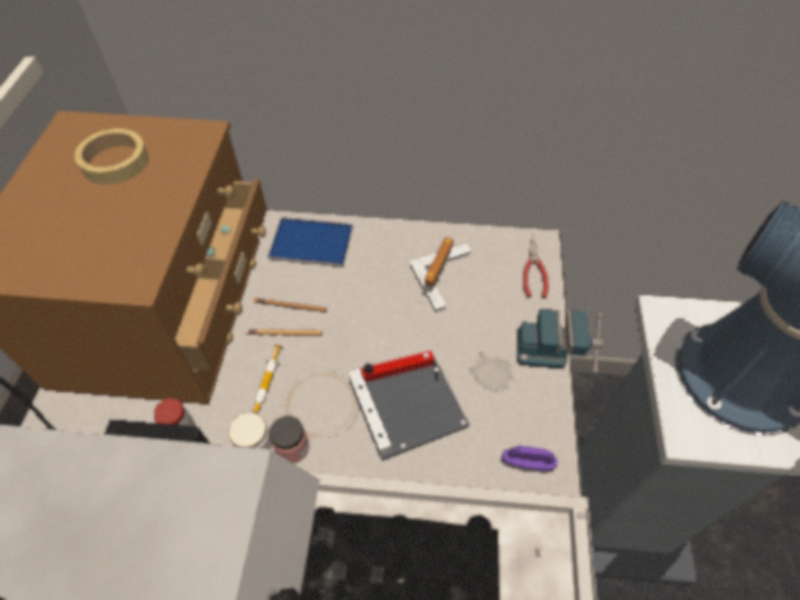

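The top view shows the square at (522,325), its outer corner at (525,293), and the jig with its corner at about (350,252). The red fence leans in. The side view shows both as well, with nothing in the way.

```bash
cat > m.py <<'E'
from h import *
def rectpts(n,mask,z):
    c=max(cv2.findContours(mask.astype(np.uint8),0,cv2.CHAIN_APPROX_NONE)[0],key=cv2.contourArea)
    w=np.array([ray(n,u,v,z)[:2] for u,v in c[:,0]])*1000
    r=cv2.minAreaRect(w.astype(np.float32));return r
def box(z,r):
    (x0,x1),(y0,y1)=r;return lambda P:(P[...,0]>x0)&(P[...,0]<x1)&(P[...,1]>y0)&(P[...,1]<y1)
def run(ims,A,B):
  for n,(im,d) in ims.items():
    P=pts(n,d);hsv=cv2.cvtColor(im,cv2.COLOR_RGB2HSV);H,S,V=[hsv[...,i].astype(int) for i in range(3)]
    inA=box(0,A)(P);inB=box(0,B)(P)
    def rep(l,m,z):
        if m.sum()<20: print(n,l,"few");return
        r=rectpts(n,m,z);print(n,l,np.round(r[0],1),np.round(r[1],1),round(r[2],1),"medz",np.round(np.median(P[m][:,2])*1000,1))
        print("   ",np.round(cv2.boxPoints(r),1).tolist())
    rep("handle",inA&(S>110)&(H<22)&(V>60)&(P[...,2]>.035),.05)
    rep("Lmetal",inA&(P[...,2]>.007),.014)
    rep("red",inB&(S>140)&((H<8)|(H>172))&(P[...,2]>.02),.034)
    rep("fixed",inB&(S<60)&(V>120)&(P[...,2]>.022),.034)
    rep("plate",inB&(P[...,2]>.005)&(V<110),.01)
    rep("jig",inB&(P[...,2]>.005),.01)
E
python3 - <<'E'
from m import *
for n,u,v in(("top",522,325),("top",525,293),("top",350,252),("side",438,262),("side",412,262)): print(n,ray(n,u*.64,v*.64,.03))
ims={n:(lambda z:(z["im"],z["d"]))(np.load(f"pics/{n}0.npz")) for n in("top","side")}
s=ray("top",522*.64,325*.64,.03);j=ray("top",328*.64,312*.64,.02)
run(ims,((s[0]-.12,s[0]+.1),(s[1]-.11,s[1]+.11)),((j[0]-.13,j[0]+.13),(j[1]-.13,j[1]+.13)))
E
```

```text
top [ 0.5223529  -0.17665365  0.03      ]
top [ 0.56887884 -0.18410818  0.03      ]
top [0.63780045 0.06763758 0.03      ]
side [ 0.52698955 -0.17393614  0.03      ]
side [ 0.57537901 -0.16929249  0.03      ]
top handle [ 523.2 -168.8] [109.7  17. ] 72.9 medz 50.2
    [[498.8999938964844, -218.8000030517578], [515.0999755859375, -223.8000030517578], [547.5, -118.9000015258789], [531.2000122070312, -113.9000015258789]]
top Lmetal [ 531.4 -172.1] [167.3  97.3] 72.6 medz 15.8
    [[459.8999938964844, -237.3000030517578], [552.7000122070312, -266.3999938964844], [602.7999877929688, -106.9000015258789], [510.0, -77.69999694824219]]
top red [570.6  45.7] [102.7  14.9] 21.7 medz 34.3
    [[520.0999755859375, 33.599998474121094], [525.5999755859375, 19.799999237060547], [621.0999755859375, 57.79999923706055], [615.5999755859375, 71.5999984741211]]
top fixed [615.6 134.3] [ 18.2 142.7] 27.7 medz 34.1
    [[574.4000244140625, 193.1999969482422], [640.7000122070312, 66.9000015258789], [656.7999877929688, 75.4000015258789], [590.5, 201.6999969482422]]
top plate [555.  105.5] [149.4 149.7] 27.2 m
[... 889 characters left out ...]
99877929688, 20.700000762939453], [639.4000244140625, 68.5], [629.7999877929688, 90.5]]
side fixed [618.9 137.7] [ 20.2 148.3] 27.4 medz 34.6
    [[575.9000244140625, 198.8000030517578], [644.0999755859375, 67.19999694824219], [662.0, 76.5], [593.7999877929688, 208.10000610351562]]
side plate [553.5 114.7] [143.  143.1] 23.9 medz 10.8
    [[459.20001220703125, 151.10000610351562], [517.2000122070312, 20.299999237060547], [647.9000244140625, 78.19999694824219], [589.7999877929688, 209.10000610351562]]
side jig [563.8 100.8] [150.1 170.1] 27.7 medz 11.5
    [[457.79998779296875, 141.10000610351562], [536.9000244140625, -9.399999618530273], [669.7999877929688, 60.5], [590.5999755859375, 211.0]]
```

```bash
cat > d.py <<'E'
from h import *
from scipy.spatial.transform import Rotation as Ro
import sys
def goal(x,y,z,ang):
    s=read_state();R=np.array(s["tcp_rot"]);a=np.radians(ang)
    Y=np.array([np.cos(a),np.sin(a),0]);Z=np.array([0,0,-1.]);T=np.stack([np.cross(Y,Z),Y,Z],1)
    dp=R.T@(np.array([x,y,z])/1000-s["position"])*1000
    print("xyz",np.round(dp,1),"rot(6deg)",np.round(np.degrees(Ro.from_matrix(R.T@T).as_rotvec())/6,3),"t",s["time_s"],"F",np.round(s["force"],1),"grip",s["grasp_force"],"j",np.round(s["joint_positions"],0),"pos",np.round(s["position"]*1000,1))
if __name__=="__main__": goal(*map(float,sys.argv[1:]))
E
python3 d.py 523.5 -168.5 200 -17.2
```

```text
xyz [-547.8 -574.6   17.7] rot(6deg) [-1.700e-02  1.100e-02  1.403e+01] t 0.1 F [-0.9 -0.5 -0.3] grip 0.0 j [ 57.  30.  82.  -0.  68. -10.] pos [244.1 574.6 216.8]
```

Emit:
apply_moves:
  rows:
    - {"x": -42, "y": -44, "z": 0, "rz": 1.1, "claw": 0}
    - {"x": -84, "y": -88, "z": 0, "rz": 2.2, "claw": 0}
    - {"x": -126, "y": -132, "z": 0, "rz": 3.3, "claw": 0}
    - {"x": -168, "y": -176, "z": 0, "rz": 4.4, "claw": 0}
    - {"x": -210, "y": -220, "z": 0, "rz": 5.5, "claw": 0}
    - {"x": -252, "y": -264, "z": 0, "rz": 6.6, "claw": 0}
    - {"x": -294, "y": -308, "z": 0, "rz": 7.7, "claw": 0}
    - {"x": -336, "y": -352, "z": 0, "rz": 8.8, "claw": 0}
    - {"x": -378, "y": -396, "z": 0, "rz": 9.9, "claw": 0}
    - {"x": -420, "y": -440, "z": 0, "rz": 11, "claw": 0}

```text
validation failed for argument at $.ro...
```

```bash
python3 d.py 523.5 -168.5 150 -17.2
```

```text
xyz [-547.8 -574.5   67.7] rot(6deg) [-1.700e-02  1.100e-02  1.403e+01] t 0.1 F [-0.9 -0.5 -0.3] grip 0.0 j [ 57.  30.  82.  -0.  68. -10.] pos [244.1 574.6 216.8]
```

Emit:
apply_moves:
  rows:
    - {"x": -42, "y": -44, "z": 0, "rx": 0, "ry": 0, "rz": 1.1, "claw": 0}
    - {"x": -84, "y": -88, "z": 0, "rx": 0, "ry": 0, "rz": 2.2, "claw": 0}
    - {"x": -126, "y": -132, "z": 0, "rx": 0, "ry": 0, "rz": 3.3, "claw": 0}
    - {"x": -168, "y": -176, "z": 0, "rx": 0, "ry": 0, "rz": 4.4, "claw": 0}
    - {"x": -210, "y": -220, "z": 0, "rx": 0, "ry": 0, "rz": 5.5, "claw": 0}
    - {"x": -252, "y": -264, "z": 0, "rx": 0, "ry": 0, "rz": 6.6, "claw": 0}
    - {"x": -294, "y": -308, "z": 0, "rx": 0, "ry": 0, "rz": 7.7, "claw": 0}
    - {"x": -336, "y": -352, "z": 0, "rx": 0, "ry": 0, "rz": 8.8, "claw": 0}
    - {"x": -378, "y": -396, "z": 0, "rx": 0, "ry": 0, "rz": 9.9, "claw": 0}
    - {"x": -420, "y": -440, "z": 0, "rx": 0, "ry": 0, "rz": 11, "claw": 0}

```text
time_s: 1.35
position: [0.4591, 0.0041, 0.2176]
tcp_rot: [[-0.013, 1.0, 0.0], [1.0, 0.013, 0.0], [0.0, 0.0, -1.0]]
force: [0.4, 0.4, -0.9]
opening: 0.999
grasp_force: 0.0
```

```bash
python3 d.py 523.5 -168.5 150 -17.2
```

```text
xyz [-173.4   62.1   67.5] rot(6deg) [-0.    -0.003  2.989] t 1.35 F [ 0.4  0.4 -0.9] grip 0.0 j [-13.  18. 105.   0.  57. -14.] pos [459.1   4.1 217.6]
```

Emit:
apply_moves:
  rows:
    - {"x": -43, "y": 15, "z": 15, "rx": 0, "ry": 0, "rz": 1, "claw": 0}
    - {"x": -86, "y": 31, "z": 30, "rx": 0, "ry": 0, "rz": 2, "claw": 0}
    - {"x": -130, "y": 46, "z": 48, "rx": 0, "ry": 0, "rz": 3, "claw": 0}
    - {"x": -173, "y": 62, "z": 67, "rx": 0, "ry": 0, "rz": 3, "claw": 0}
    - {"x": -173, "y": 62, "z": 67, "rx": 0, "ry": 0, "rz": 3, "claw": 0}
    - {"x": -173, "y": 62, "z": 67, "rx": 0, "ry": 0, "rz": 3, "claw": 0}
    - {"x": -173, "y": 62, "z": 67, "rx": 0, "ry": 0, "rz": 3, "claw": 0}

```text
time_s: 2.22
position: [0.5233, -0.1646, 0.151]
tcp_rot: [[0.291, 0.957, -0.0], [0.957, -0.291, 0.0], [0.0, -0.001, -1.0]]
force: [-0.2, 0.5, 0.4]
opening: 1.0
grasp_force: 0.0
```

```bash
python3 d.py 523.5 -168.5 47 -17.2
python3 - <<'E'
from h import *
im,d=capture("side");cv2.imwrite("pics/side1.png",cv2.resize(im[100:250,200:400,::-1],(800,600)))
im,d=capture("top");np.savez("pics/top1.npz",im=im,d=d)
E
```

```text
xyz [ -3.7   1.4 104. ] rot(6deg) [-0.005 -0.003  0.042] t 2.225 F [-0.2  0.5  0.4] grip 0.0 j [-29.  30.  97.   0.  54. -12.] pos [ 523.3 -164.6  151. ]
```

View pics/side1.png

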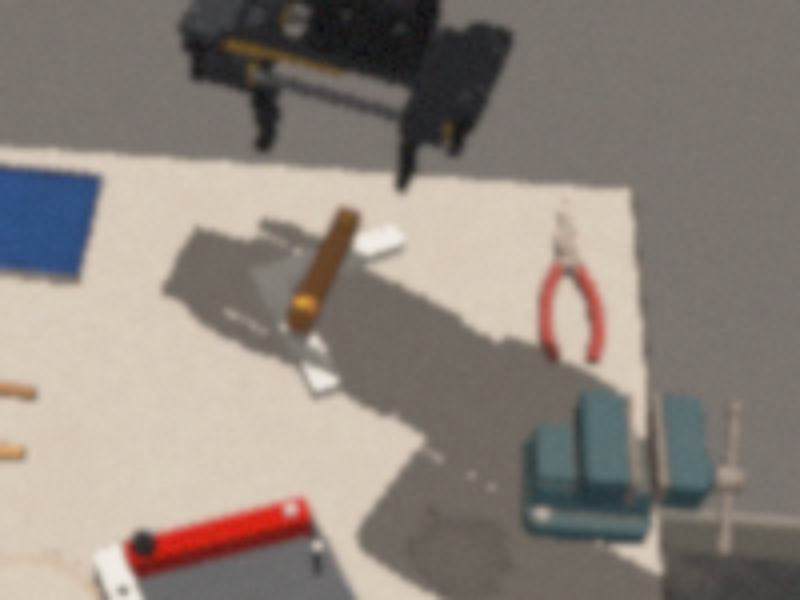

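The side crop shows the open fingers (265,130) and (405,170) straddling the bar at (325,265), well aligned. Next I descend.

Emit:
apply_moves:
  rows:
    - {"x": -4, "y": 1, "z": 25, "rx": 0, "ry": 0, "rz": 0, "claw": 0}
    - {"x": -4, "y": 1, "z": 50, "rx": 0, "ry": 0, "rz": 0, "claw": 0}
    - {"x": -4, "y": 1, "z": 75, "rx": 0, "ry": 0, "rz": 0, "claw": 0}
    - {"x": -4, "y": 1, "z": 95, "rx": 0, "ry": 0, "rz": 0, "claw": 0}
    - {"x": -4, "y": 1, "z": 104, "rx": 0, "ry": 0, "rz": 0, "claw": 0}
    - {"x": -4, "y": 1, "z": 104, "rx": 0, "ry": 0, "rz": 0, "claw": 80}
    - {"x": -4, "y": 1, "z": 104, "rx": 0, "ry": 0, "rz": 0, "claw": 160}
    - {"x": -4, "y": 1, "z": 104, "rx": 0, "ry": 0, "rz": 0, "claw": 255}
    - {"x": -4, "y": 1, "z": 104, "rx": 0, "ry": 0, "rz": 0, "claw": 255}
    - {"x": -4, "y": 1, "z": 104, "rx": 0, "ry": 0, "rz": 0, "claw": 255}

```text
time_s: 3.58
position: [0.5237, -0.1701, 0.0469]
tcp_rot: [[0.293, 0.956, 0.0], [0.956, -0.293, -0.0], [-0.0, 0.0, -1.0]]
force: [0.2, -0.6, 0.6]
opening: 0.517
grasp_force: 0.0
```

```bash
python3 - <<'E'
from m import *
z=np.load("pics/top0.npz");P=pts("top",z["d"])*1000
m=(abs(P[...,0]-560)<140)&(abs(P[...,1]-110)<140)&(P[...,2]>15)
# plate-frame coordinates (jig x,y) of raised pixels not on the fences
a=np.radians(-17.5);u=np.array([np.cos(a),np.sin(a)]);v=np.array([-u[1],u[0]])
q=P[m][:,:2]-[555,105.5];J=np.c_[q@u,q@v];A=(J[:,0]+J[:,1])/2**.5;B=(J[:,0]-J[:,1])/2**.5
k=(A<50)&(B<35)&(A>-80)&(B>-80);print(k.sum(),np.round(np.c_[A,B,P[m][:,2]][k][:20],0).tolist())
r=rectpts("top",(abs(P[...,0]-560)<140)&(abs(P[...,1]-110)<140)&(P[...,2]>28)&(P[...,2]<60)&(z["im"][...,0]>1.6*z["im"][...,1]),.034);print(r)
E
python3 d.py 523.5 -168.5 77 -17.2
```

```text
3 [[39.0, -58.0, 15.0], [-40.0, 32.0, 15.0], [-22.0, -49.0, 16.0]]
((570.8299560546875, 46.607444763183594), (105.60009765625, 16.85576629638672), 21.693885803222656)
xyz [  1.5  -0.7 -30.1] rot(6deg) [0.004 0.001 0.029] t 3.575 F [ 0.2 -0.6  0.6] grip 0.0 j [-30.  39. 100.   0.  40. -13.] pos [ 523.7 -170.1   46.9]
```

Emit:
apply_moves:
  rows:
    - {"x": 0, "y": 0, "z": 0, "rx": 0, "ry": 0, "rz": 0, "claw": 255}
    - {"x": 0, "y": 0, "z": 0, "rx": 0, "ry": 0, "rz": 0, "claw": 255}
    - {"x": 0, "y": 0, "z": 0, "rx": 0, "ry": 0, "rz": 0, "claw": 255}
    - {"x": 0, "y": 0, "z": 0, "rx": 0, "ry": 0, "rz": 0, "claw": 255}
    - {"x": 0, "y": 0, "z": 0, "rx": 0, "ry": 0, "rz": 0, "claw": 255}
    - {"x": 0, "y": 0, "z": 0, "rx": 0, "ry": 0, "rz": 0, "claw": 255}

```text
time_s: 4.32
position: [0.5236, -0.17, 0.0466]
tcp_rot: [[0.293, 0.956, -0.0], [0.956, -0.293, -0.0], [-0.0, -0.0, -1.0]]
force: [1.3, 0.0, 1.2]
opening: 0.005
grasp_force: 0.0
```

Run:
```python
from h import *
im,d=capture("side");im2,d2=capture("top")
cv2.imwrite("pics/s2.png",np.hstack([cv2.resize(im[90:240,200:350,::-1],(400,400)),cv2.resize(im2[130:280,250:400,::-1],(400,400))]))
print(read_state()["opening"],read_state()["grasp_force"])
```

```text
0.004177998908519784 0.0
```

View pics/s2.png

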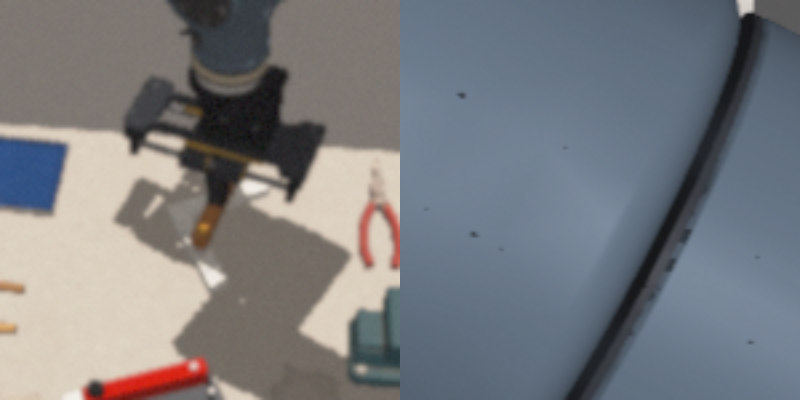

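Run:
```python
from m import *
def f(im,d):
    P=pts("side",d)*1000;hsv=cv2.cvtColor(im,cv2.COLOR_RGB2HSV).astype(int)
    m=(abs(P[...,0]-525)<100)&(abs(P[...,1]+165)<90)&(hsv[...,1]>90)&(hsv[...,0]<22)&(P[...,2]>35)&(P[...,2]<58)
    Q=P[m];a=np.radians(-17.1);u=np.array([np.cos(a),np.sin(a)]);v=np.array([-u[1],u[0]]);q=Q[:,:2]-[523.2,-168.8]
    t=Q[:,2]>46
    s=q@v
    for lo in range(-60,70,15):
        k=t&(s>=lo)&(s<lo+15)
        if k.any(): print(lo,k.sum(),np.round((q@u)[k].min(),1),np.round((q@u)[k].max(),1))
    print(round(s[t].min(),1),round(s[t].max(),1))
z=np.load("pics/side0.npz");f(z["im"],z["d"])
im,d=capture("side");f(im,d)
P=pts("side",d)*1000
m=(abs(P[...,0]-525)<50)&(abs(P[...,1]+165)<40)&(P[...,2]>10)&(P[...,2]<75)&(im.max(2)<55)
Q=P[m];print(len(Q),np.round(np.percentile(Q,[2,50,98],axis=0)))
for z0 in range(20,75,10):
    k=(Q[:,2]>z0)&(Q[:,2]<z0+10)
    if k.any(): print(z0,k.sum(),np.round(Q[k].min(0)),np.round(Q[k].max(0)))
```

```text
-60 7 -4.6 8.4
-45 23 -4.4 9.9
-30 20 -4.5 9.9
-15 22 -5.0 9.8
0 23 -4.2 10.0
15 22 -4.2 11.3
30 23 -4.4 11.6
45 23 -4.3 9.6
-52.7 57.8
-30 2 -4.1 -2.7
-15 3 -6.5 -5.4
0 13 -5.3 9.8
15 20 -3.6 9.8
30 20 -4.6 9.5
45 26 -4.2 9.6
-27.7 58.7
31 [[ 515. -176.   53.]
 [ 524. -161.   65.]
 [ 532. -157.   73.]]
50 9 [ 515. -177.   52.] [ 531. -158.   60.]
60 15 [ 515. -175.   60.] [ 532. -156.   70.]
70 7 [ 518. -165.   70.] [ 532. -158.   74.]
```

Run:
```python
from m import *
im,d=capture("side");P=pts("side",d)*1000
cv2.imwrite("pics/s3.png",cv2.resize(im[110:200,240:340,::-1],(800,720),interpolation=cv2.INTER_CUBIC)[:600])
for v in range(140,182,3): print(v,[f"{int(P[v,u,0])},{int(P[v,u,1])},{int(P[v,u,2])}" for u in range(270,300,4)])
print(read_state())
```

```text
140 ['559,-153,161', '548,-148,168', '538,-146,171', '528,-143,175', '518,-141,178', '508,-140,180', '497,-140,181', '488,-135,187']
143 ['559,-155,148', '548,-150,155', '538,-146,160', '527,-145,162', '517,-141,168', '507,-138,171', '497,-137,173', '487,-133,178']
146 ['558,-146,147', '548,-148,145', '537,-149,146', '527,-145,151', '516,-139,158', '506,-137,161', '496,-136,163', '486,-131,170']
149 ['557,-138,144', '547,-139,144', '537,-148,135', '526,-141,144', '516,-142,144', '505,-137,150', '495,-134,155', '485,-130,160']
152 ['557,-141,129', '546,-136,135', '536,-138,134', '525,-131,143', '515,-129,146', '505,-131,146', '488,-265,1', '475,-269,0']
155 ['561,-245,2', '549,-248,0', '536,-161,97', '525,-132,130', '514,-125,140', '504,-126,139', '494,-128,138', '475,-252,3']
158 ['560,-234,0', '548,-234,1', '535,-161,85', '524,-156,92', '512,-195,49', '500,-226,15', '487,-229,14', '483,-121,136']
161 ['559,-222,1', '547,-224,0', '534,-159,75', '523,-156,79', '512,-189,43', '499,-216,13', '487,-217,14', '475,-219,13']
164 ['558,-199,13', '546,-199,14', '534,-161,59', '523,-156,66', '
[... 775 characters left out ...]
      4.03850090e+01, -1.25994591e+01]), 'qvel': array([ 0.08310864,  0.00266224, -0.08795192,  0.01096188, -0.02288344,
        0.04225867]), 'tau': array([-1.13268085e-03, -4.23091042e+01, -9.22721654e+00,  4.27697820e-02,
        5.31366665e-02, -2.05266315e-05]), 'position': array([ 0.52357659, -0.17003899,  0.04665872]), 'tcp_rot': array([[ 2.92781625e-01,  9.56179335e-01, -9.39512185e-06],
       [ 9.56179335e-01, -2.92781625e-01, -1.45790422e-06],
       [-4.14473693e-06, -8.55657379e-06, -1.00000000e+00]]), 'force': array([ 2.29230283e-04, -8.28926177e-01, -1.15918535e-01]), 'moment': array([-0.04956775,  0.07511942,  0.05013326]), 'grasp_force': 0.0, 'opening': 0.007199906740766007}
```

View pics/s3.png

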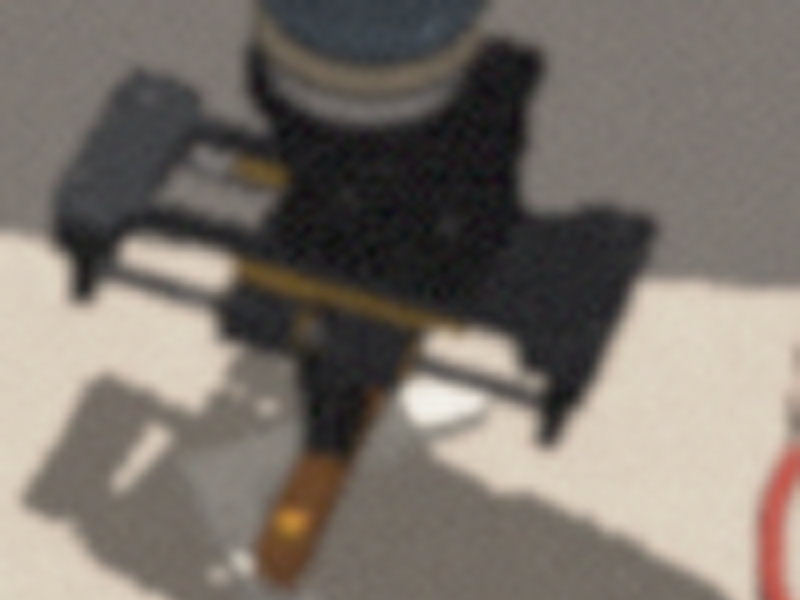

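Run:
```python
from h import *
for (u,v,y) in((266,137,-.171),(301,147,-.142),(281,167,-.160)):
    a=ray("side",u,v,0);b=ray("side",u,v,.3);t=(y-a[1])/(b[1]-a[1]);print(a+t*(b-a))
```

```text
[ 0.57125531 -0.171       0.15440218]
[ 0.47784308 -0.142       0.15622573]
[ 0.52522775 -0.16        0.04965704]
```

The crop shows the shut fingers ending on top of the bar at (328,455). By ray casting, the fingertips are about 29 mm higher than the TCP reading implies, and the earlier picture gives the same figure. I'll open, go up slightly, descend further in guarded steps and recheck.

Emit:
apply_moves:
  rows:
    - {"x": 0, "y": 0, "z": -10, "rx": 0, "ry": 0, "rz": 0, "claw": 0}
    - {"x": 0, "y": 0, "z": -10, "rx": 0, "ry": 0, "rz": 0, "claw": 0}
    - {"x": 0, "y": 0, "z": -10, "rx": 0, "ry": 0, "rz": 0, "claw": 0}
    - {"x": 0, "y": 0, "z": -10, "rx": 0, "ry": 0, "rz": 0, "claw": 0}
    - {"x": 0, "y": 0, "z": -10, "rx": 0, "ry": 0, "rz": 0, "claw": 0}
    - {"x": 0, "y": 0, "z": -10, "rx": 0, "ry": 0, "rz": 0, "claw": 0}
    - {"x": 0, "y": 0, "z": -10, "rx": 0, "ry": 0, "rz": 0, "claw": 0}
    - {"x": 0, "y": 0, "z": -5, "rx": 0, "ry": 0, "rz": 0, "claw": 0}
    - {"x": 0, "y": 0, "z": 5, "rx": 0, "ry": 0, "rz": 0, "claw": 0}
    - {"x": 0, "y": 0, "z": 5, "rx": 0, "ry": 0, "rz": 0, "claw": 0}

```text
time_s: 5.78
position: [0.5228, -0.1696, 0.0405]
tcp_rot: [[0.293, 0.956, -0.002], [0.956, -0.293, 0.001], [0.0, -0.002, -1.0]]
force: [-0.0, -0.3, 0.3]
opening: 0.98
grasp_force: 0.0
```

Run:
```python
from h import *
im,d=capture("side");P=pts("side",d)*1000
cv2.imwrite("pics/s4.png",cv2.resize(im[110:210,230:340,::-1],(660,600),interpolation=cv2.INTER_CUBIC))
s=read_state();print(s["position"],s["force"],s["opening"])
```

```text
[ 0.52310079 -0.16975183  0.04091147] [ 0.22146327 -0.07511919  0.079895  ] 0.9931142946528061
```

View pics/s4.png

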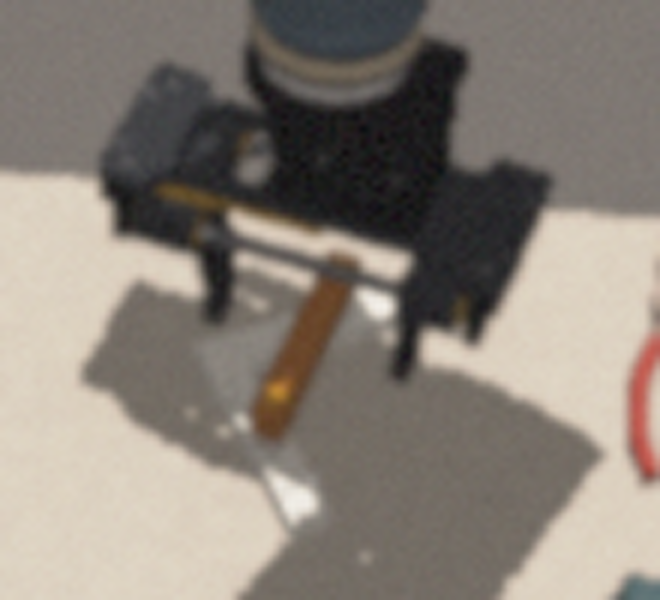

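Tips are visible at (215,320) and (400,378), straddling the bar. I compute their height.

Run:
```python
from h import *
for (u,v,y) in((265.8,163.3,-.175),(296.7,173,-.147)):
    a=ray("side",u,v,0);b=ray("side",u,v,.3);t=(y-a[1])/(b[1]-a[1]);print(a+t*(b-a))
```

```text
[ 0.56990066 -0.175       0.04351823]
[ 0.47946074 -0.147       0.04379306]
```

Emit:
apply_moves:
  rows:
    - {"x": 2, "y": 0, "z": 6, "rx": 0, "ry": 0, "rz": 0, "claw": 0}
    - {"x": 2, "y": 0, "z": 12, "rx": 0, "ry": 0, "rz": 0, "claw": 0}
    - {"x": 2, "y": 0, "z": 15, "rx": 0, "ry": 0, "rz": 0, "claw": 0}
    - {"x": 2, "y": 0, "z": 18, "rx": 0, "ry": 0, "rz": 0, "claw": 0}
    - {"x": 2, "y": 0, "z": 18, "rx": 0, "ry": 0, "rz": 0, "claw": 0}

```text
time_s: 6.45
position: [0.524, -0.1681, 0.0234]
tcp_rot: [[0.293, 0.956, -0.0], [0.956, -0.293, 0.0], [0.0, -0.0, -1.0]]
force: [0.0, -0.0, 0.8]
opening: 0.998
grasp_force: 0.0
```

Run:
```python
from h import *
im,d=capture("side");P=pts("side",d)*1000
cv2.imwrite("pics/s5.png",cv2.resize(im[120:200,240:328,::-1],(660,600),interpolation=cv2.INTER_CUBIC))
s=read_state();print(s["position"],s["force"],s["opening"])
```

```text
[ 0.52415787 -0.16811655  0.02357869] [ 0.74851739  0.61539563 -0.44284802] 1.001827519647393
```

View pics/s5.png

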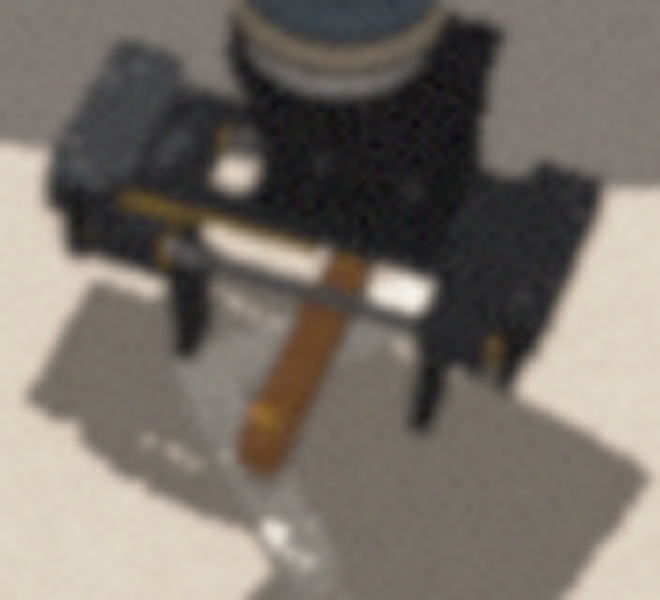

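Tips are at (185,355) and (420,430), which is about z = 26 mm and matches the 28 mm offset. I go 4 mm lower and close.

Emit:
apply_moves:
  rows:
    - {"x": 0, "y": 0, "z": 4, "rx": 0, "ry": 0, "rz": 0, "claw": 0}
    - {"x": 0, "y": 0, "z": 4, "rx": 0, "ry": 0, "rz": 0, "claw": 255}
    - {"x": 0, "y": 0, "z": 4, "rx": 0, "ry": 0, "rz": 0, "claw": 255}
    - {"x": 0, "y": 0, "z": 4, "rx": 0, "ry": 0, "rz": 0, "claw": 255}
    - {"x": 0, "y": 0, "z": 4, "rx": 0, "ry": 0, "rz": 0, "claw": 255}
    - {"x": 0, "y": 0, "z": 4, "rx": 0, "ry": 0, "rz": 0, "claw": 255}
    - {"x": 0, "y": 0, "z": 4, "rx": 0, "ry": 0, "rz": 0, "claw": 255}
    - {"x": 0, "y": 0, "z": 4, "rx": 0, "ry": 0, "rz": 0, "claw": 255}
    - {"x": 0, "y": 0, "z": 4, "rx": 0, "ry": 0, "rz": 0, "claw": 255}
    - {"x": 0, "y": 0, "z": 4, "rx": 0, "ry": 0, "rz": 0, "claw": 255}

```text
time_s: 7.75
position: [0.5244, -0.1682, 0.0197]
tcp_rot: [[0.293, 0.956, 0.0], [0.956, -0.293, -0.0], [-0.0, 0.0, -1.0]]
force: [0.3, 1.0, 0.2]
opening: 0.202
grasp_force: 30.0
```

Gripped: opening 0.20 matches the 18 mm bar. Next I lift and carry the square to 45 mm short of home.

Emit:
apply_moves:
  rows:
    - {"x": 0, "y": 0, "z": -20, "rx": 0, "ry": 0, "rz": 0, "claw": 255}
    - {"x": 0, "y": 0, "z": -45, "rx": 0, "ry": 0, "rz": 0, "claw": 255}
    - {"x": 0, "y": 0, "z": -65, "rx": 0, "ry": 0, "rz": 0, "claw": 255}
    - {"x": 40, "y": -11, "z": -70, "rx": 0, "ry": 0, "rz": 0, "claw": 255}
    - {"x": 85, "y": -23, "z": -70, "rx": 0, "ry": 0, "rz": 0, "claw": 255}
    - {"x": 130, "y": -35, "z": -70, "rx": 0, "ry": 0, "rz": 0, "claw": 255}
    - {"x": 175, "y": -47, "z": -70, "rx": 0, "ry": 0, "rz": 0, "claw": 255}
    - {"x": 220, "y": -60, "z": -70, "rx": 0, "ry": 0, "rz": 0.08, "claw": 255}
    - {"x": 255, "y": -69, "z": -70, "rx": 0, "ry": 0, "rz": 0.08, "claw": 255}
    - {"x": 271, "y": -73, "z": -70, "rx": 0, "ry": 0, "rz": 0.08, "claw": 255}

```text
time_s: 9.0
position: [0.5327, 0.1142, 0.0892]
tcp_rot: [[0.298, 0.954, -0.002], [0.954, -0.298, -0.0], [-0.001, -0.002, -1.0]]
force: [0.6, -0.2, -3.3]
opening: 0.202
grasp_force: 30.0
```

Emit:
apply_moves:
  rows:
    - {"x": 0, "y": 0, "z": 0, "rx": 0, "ry": 0, "rz": 0, "claw": 255}
    - {"x": 0, "y": 0, "z": 0, "rx": 0, "ry": 0, "rz": 0, "claw": 255}

```text
time_s: 9.25
position: [0.5336, 0.1112, 0.0895]
tcp_rot: [[0.302, 0.953, -0.001], [0.953, -0.302, -0.001], [-0.001, -0.0, -1.0]]
force: [0.1, 0.1, -3.0]
opening: 0.206
grasp_force: 30.0
```

```bash
python3 d.py 533.7 112.2 35 -17.5
python3 - <<'E'
from m import *
im,d=capture("side");np.savez("pics/side6.npz",im=im,d=d);cv2.imwrite("pics/s6.png",cv2.resize(im[150:330,190:350,::-1],(533,600),interpolation=cv2.INTER_CUBIC))
E
```

```text
xyz [ 1.  -0.2 54.5] rot(6deg) [-0.003  0.006 -0.008] t 9.25 F [ 0.1  0.1 -3. ] grip 30.00002852641046 j [  0.  35. 100.  -0.  45.  18.] pos [533.6 111.2  89.5]
```

View pics/s6.png

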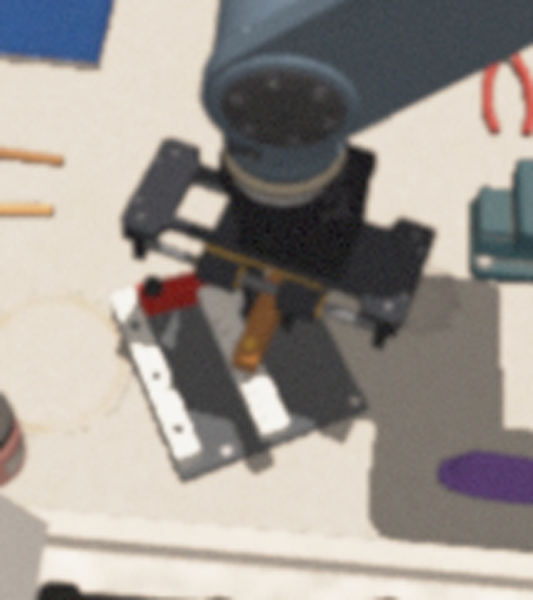

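The picture shows the square over the plate, parallel to the fixed fence at (160,380), with clear room to the red fence at (170,295). I lower it, then slide.

Emit:
apply_moves:
  rows:
    - {"x": 1, "y": 0, "z": 20, "rx": 0, "ry": 0, "rz": 0, "claw": 255}
    - {"x": 1, "y": 0, "z": 40, "rx": 0, "ry": 0, "rz": 0, "claw": 255}
    - {"x": 1, "y": 0, "z": 52, "rx": 0, "ry": 0, "rz": 0, "claw": 255}
    - {"x": 1, "y": 0, "z": 57, "rx": 0, "ry": 0, "rz": 0, "claw": 255}
    - {"x": 1, "y": 0, "z": 60, "rx": 0, "ry": 0, "rz": 0, "claw": 255}
    - {"x": 1, "y": 0, "z": 60, "rx": 0, "ry": 0, "rz": 0, "claw": 255}

```text
time_s: 10.05
position: [0.5345, 0.1133, 0.0301]
tcp_rot: [[0.301, 0.954, 0.001], [0.954, -0.301, -0.0], [0.0, 0.001, -1.0]]
force: [0.1, 0.3, -3.5]
opening: 0.2
grasp_force: 30.0
```

```bash
python3 d.py 576.6 98.7 30 -17.5;python3 - <<'E'
from m import *
im,d=capture("side");P=pts("side",d)*1000
# fences and square leg edges near home: profile across the fixed fence, jig frame from corner
a=np.radians(-17.5);u=np.array([np.cos(a),np.sin(a)]);v=np.array([-u[1],u[0]]);A=(u+v)/2**.5;B=(u-v)/2**.5
q=P[...,:2]-[555,105.5];pa=q@A;pb=q@B
V=im.min(2).astype(int)
for b in(-70,-60,-50,-40,-20,0,20):
    k=(abs(pb-b)<2.5)&(pa>-60)&(pa<100)&(P[...,2]>5)
    o=np.argsort(pa[k]);A_=pa[k][o];br=V[k][o];z=P[...,2][k][o]
    print(b,"fence z>27 a:",np.round([A_[z>27].min(),A_[z>27].max()] if (z>27).any() else 0,1),"leg a:",[int(x) for x in A_[(z>16)&(z<27)&(A_<50)]])
E
```

```text
xyz [-1.2 44.6  0.1] rot(6deg) [ 0.009 -0.003 -0.001] t 10.05 F [ 0.1  0.3 -3.5] grip 29.999829875305295 j [  0.  41. 101.  -0.  38.  18.] pos [534.5 113.3  30.1]
-70 fence z>27 a: [-59.7  75.7] leg a: [8, 9, 12, 14, 15, 17, 18, 20, 22, 23, 24, 25, 27, 27]
-60 fence z>27 a: [-59.3  79.6] leg a: [8, 10, 10, 13, 14, 16, 18, 21, 21, 23, 24, 25]
-50 fence z>27 a: [-60.   79.6] leg a: [9, 11, 12, 15, 20, 22, 24, 24, 26, 27]
-40 fence z>27 a: [-59.9  80.1] leg a: [27, 27, 28]
-20 fence z>27 a: [-59.6  80.1] leg a: [11, 15, 15, 16, 18, 19, 20, 22, 23, 24, 25, 26, 27, 28]
0 fence z>27 a: [-59.1  77.9] leg a: [9, 10, 11, 12, 14, 15, 18, 20, 23, 26, 26, 28]
20 fence z>27 a: [-59.6  79.5] leg a: [20, 20, 22, 23, 25, 26, 27, 28]
```

Emit:
apply_moves:
  rows:
    - {"x": 0, "y": 0, "z": 1.5, "rx": 0, "ry": 0, "rz": 0, "claw": 255}
    - {"x": -1, "y": 8, "z": 1.5, "rx": 0, "ry": 0, "rz": 0, "claw": 255}
    - {"x": -1, "y": 16, "z": 1.5, "rx": 0, "ry": 0, "rz": 0, "claw": 255}
    - {"x": -1, "y": 23, "z": 1.5, "rx": 0, "ry": 0, "rz": 0, "claw": 255}
    - {"x": -1, "y": 29, "z": 1.5, "rx": 0, "ry": 0, "rz": 0, "claw": 255}
    - {"x": -1, "y": 34, "z": 1.5, "rx": 0, "ry": 0, "rz": 0, "claw": 255}
    - {"x": -1, "y": 38, "z": 1.5, "rx": 0, "ry": 0, "rz": 0, "claw": 255}
    - {"x": -1, "y": 38, "z": 1.5, "rx": 0, "ry": 0, "rz": 0, "claw": 255}

```text
time_s: 11.1
position: [0.5707, 0.1013, 0.0297]
tcp_rot: [[0.301, 0.954, 0.002], [0.954, -0.301, 0.0], [0.001, 0.002, -1.0]]
force: [-2.2, 1.5, 5.0]
opening: 0.205
grasp_force: 30.0
```

```bash
python3 d.py 576.6 98.7 29 -17.5
```

```text
xyz [-0.7  6.4  0.7] rot(6deg) [ 0.017 -0.009 -0.004] t 11.1 F [-2.2  1.5  5. ] grip 30.008882163092494 j [-1. 42. 96.  0. 41. 17.] pos [570.7 101.3  29.7]
```

Emit:
apply_moves:
  rows:
    - {"x": 0, "y": 1.5, "z": 0, "rx": 0, "ry": 0, "rz": 0, "claw": 255}
    - {"x": 0, "y": 3, "z": 0, "rx": 0, "ry": 0, "rz": 0, "claw": 255}
    - {"x": 0, "y": 4, "z": 0, "rx": 0, "ry": 0, "rz": 0, "claw": 255}
    - {"x": 0, "y": 4, "z": 0, "rx": 0, "ry": 0, "rz": 0, "claw": 255}

```text
time_s: 11.6
position: [0.5737, 0.1003, 0.0296]
tcp_rot: [[0.301, 0.954, 0.001], [0.954, -0.301, 0.001], [0.001, 0.0, -1.0]]
force: [-2.1, 0.4, 5.5]
opening: 0.203
grasp_force: 30.0
```

Emit:
apply_moves:
  rows:
    - {"x": 0, "y": 1, "z": 0, "rx": 0, "ry": 0, "rz": 0, "claw": 255}
    - {"x": 0, "y": 1, "z": 0, "rx": 0, "ry": 0, "rz": 0, "claw": 255}
    - {"x": 0, "y": 1, "z": 0, "rx": 0, "ry": 0, "rz": 0, "claw": 255}

```text
time_s: 11.98
position: [0.5747, 0.1, 0.0297]
tcp_rot: [[0.301, 0.954, 0.001], [0.954, -0.301, 0.001], [0.001, 0.0, -1.0]]
force: [-2.6, 0.4, 4.4]
opening: 0.204
grasp_force: 30.0
```

Emit:
apply_moves:
  rows:
    - {"x": 0, "y": 1, "z": 0, "rx": 0, "ry": 0, "rz": 0, "claw": 255}
    - {"x": 0, "y": 1, "z": 0, "rx": 0, "ry": 0, "rz": 0, "claw": 255}
    - {"x": 0, "y": 1, "z": 0, "rx": 0, "ry": 0, "rz": 0, "claw": 255}

```text
time_s: 12.35
position: [0.5756, 0.0997, 0.0297]
tcp_rot: [[0.301, 0.954, 0.001], [0.954, -0.301, 0.001], [0.001, 0.0, -1.0]]
force: [-2.5, 2.0, 4.9]
opening: 0.207
grasp_force: 30.0
```

Emit:
apply_moves:
  rows:
    - {"x": 0, "y": 1, "z": 0, "rx": 0, "ry": 0, "rz": 0, "claw": 255}
    - {"x": 0, "y": 1, "z": 0, "rx": 0, "ry": 0, "rz": 0, "claw": 255}
    - {"x": 0, "y": 1, "z": 0, "rx": 0, "ry": 0, "rz": 0, "claw": 255}

```text
time_s: 12.72
position: [0.5762, 0.0995, 0.0297]
tcp_rot: [[0.301, 0.954, -0.0], [0.954, -0.301, 0.001], [0.001, -0.0, -1.0]]
force: [-2.3, 1.5, 6.2]
opening: 0.202
grasp_force: 30.0
```

Emit:
apply_moves:
  rows:
    - {"x": 0, "y": 1, "z": 0, "rx": 0, "ry": 0, "rz": 0, "claw": 255}
    - {"x": 0, "y": 1, "z": 0, "rx": 0, "ry": 0, "rz": 0, "claw": 255}
    - {"x": 0, "y": 1, "z": 0, "rx": 0, "ry": 0, "rz": 0, "claw": 255}

```text
time_s: 13.1
position: [0.5762, 0.0995, 0.0297]
tcp_rot: [[0.301, 0.954, -0.002], [0.954, -0.301, 0.001], [0.0, -0.002, -1.0]]
force: [-4.9, 2.4, 8.0]
opening: 0.204
grasp_force: 30.0
```

Emit:
apply_moves:
  rows:
    - {"x": 0, "y": 1, "z": 0, "rx": 0, "ry": 0, "rz": 0, "claw": 255}
    - {"x": 0, "y": 1, "z": 0, "rx": 0, "ry": 0, "rz": 0, "claw": 255}
    - {"x": 0, "y": 1, "z": 0, "rx": 0, "ry": 0, "rz": 0, "claw": 255}

```text
time_s: 13.48
position: [0.5763, 0.0995, 0.0297]
tcp_rot: [[0.301, 0.954, -0.004], [0.954, -0.301, 0.001], [0.0, -0.004, -1.0]]
force: [-6.0, 3.7, 8.4]
opening: 0.204
grasp_force: 30.0
```

Emit:
apply_moves:
  rows:
    - {"x": 0.3, "y": 1, "z": 0, "rx": 0, "ry": 0, "rz": 0, "claw": 255}
    - {"x": 0.3, "y": 2, "z": 0, "rx": 0, "ry": 0, "rz": 0, "claw": 255}
    - {"x": 0.5, "y": 3, "z": 0, "rx": 0, "ry": 0, "rz": 0, "claw": 255}
    - {"x": 0.5, "y": 3, "z": 0, "rx": 0, "ry": 0, "rz": 0, "claw": 255}
    - {"x": 0.5, "y": 3, "z": 0, "rx": 0, "ry": 0, "rz": 0, "claw": 255}
    - {"x": 0.5, "y": 3, "z": 0, "rx": 0, "ry": 0, "rz": 0, "claw": 255}

```text
time_s: 14.22
position: [0.5774, 0.1, 0.0297]
tcp_rot: [[0.301, 0.954, -0.007], [0.954, -0.301, 0.003], [0.0, -0.008, -1.0]]
force: [-8.2, 6.4, 12.1]
opening: 0.203
grasp_force: 30.1
```

Run:
```python
from m import *
im,d=capture("side");im2,d2=capture("top");P=pts("side",d)*1000
cv2.imwrite("pics/s7.png",np.hstack([cv2.resize(im[210:300,215:305,::-1],(400,400),interpolation=cv2.INTER_CUBIC),cv2.resize(im2[140:250,150:260,::-1],(400,400),interpolation=cv2.INTER_CUBIC)]))
hsv=cv2.cvtColor(im,cv2.COLOR_RGB2HSV).astype(int)
def face(msk,lab):  # fit the fence's line in the world from rays at z=34
    c=max(cv2.findContours(msk.astype(np.uint8),0,1)[0],key=cv2.contourArea)
    w=np.array([ray("side",*p,.034)[:2] for p in c[:,0]],np.float32)*1000
    print(lab,cv2.minAreaRect(w))
inB=(abs(P[...,0]-570)<110)&(abs(P[...,1]-110)<120)&(P[...,2]>31.5)&(P[...,2]<37)
face(inB&(hsv[...,1]>140)&((hsv[...,0]<8)|(hsv[...,0]>172)),"red")
face(inB&(hsv[...,1]<60)&(hsv[...,2]>120),"fixed")
s=read_state();print(s["position"],s["force"],s["moment"])
```

```text
Traceback (most recent call last):
ValueError: max() iterable argument is empty
```

View pics/s7.png

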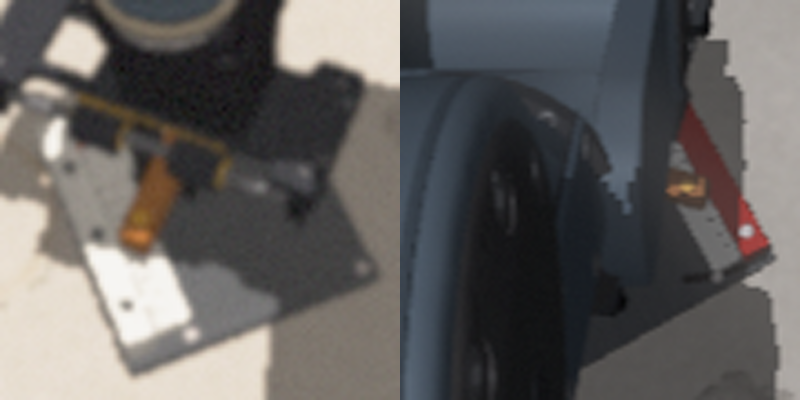

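```bash
cat > red.py <<'E'
from m import *
im,d=capture("top");P=pts("top",d)*1000;hsv=cv2.cvtColor(im,cv2.COLOR_RGB2HSV).astype(int)
m=(hsv[...,1]>140)&((hsv[...,0]<8)|(hsv[...,0]>172))&(abs(P[...,0]-570)<110)&(abs(P[...,1]-60)<80)&(P[...,2]>20)
r=rectpts("top",m,.034);print("red",np.round(r[0],1),np.round(r[1],1),round(r[2],2),m.sum())
# per-row inner edge (left) & outer edge
vs=np.where(m.any(1))[0];L=[];O=[]
for v in vs:
    us=np.where(m[v])[0];L.append(ray("top",us.min()-.5,v,.034)[:2]*1000);O.append(ray("top",us.max()+.5,v,.034)[:2]*1000)
for n,E in(("inner",L),("outer",O)):
    E=np.array(E)[3:-6];l=cv2.fitLine(E.astype(np.float32),cv2.DIST_HUBER,0,.01,.01).ravel();a=np.radians(27.5)
    print(n,len(E),"ang",np.degrees(np.arctan(l[1]/l[0])),"B-dist of mid",(E.mean(0)-[555,105.5])@[np.sin(a),-np.cos(a)])
ims,ds=capture("side");P=pts("side",ds)*1000;V=ims.min(2)
a=np.radians(27.5);pa=(P[...,:2]-[555,105.5])@[np.cos(a),np.sin(a)];pb=(P[...,:2]-[555,105.5])@[np.sin(a),-np.cos(a)]
for b in(-70,-60,-50,-40):
    k=(abs(pb-b)<3)&(pa>20)&(pa<80)&(V>60);i=np.argsort(pa[k]);print(b,[(round(float(x)),round(float(z))) for x,z in zip(pa[k][i],P[...,2][k][i])][::2])
s=read_state();print(s["position"],s["force"],s["moment"])
E
python3 red.py
```

```text
red [531.1  18.3] [ 8.6 13.9] 35.64 34
inner 4 ang 48.766903 B-dist of mid 69.699280212953
outer 4 ang 26.98555 B-dist of mid 73.60249664048848
-70 [(20, 11), (21, 11), (23, 8), (26, 14), (28, 13), (29, 11), (31, 1), (34, 14), (36, 11), (37, 8), (40, 9), (42, 11), (44, 12), (46, 9), (49, 11), (52, 11), (54, 9), (57, 9), (59, 9), (62, 10), (63, 29), (64, 10), (65, 31), (67, 14), (68, 33), (68, 15), (68, 22), (69, 11), (70, 36), (71, 12), (71, 34), (72, 11), (73, 35), (73, 7), (75, 12), (76, 30), (77, 10), (78, 30), (78, 25), (79, 10), (80, 1)]
-60 [(21, 11), (23, 13), (25, 12), (27, 12), (28, 10), (31, 10), (32, 14), (34, 12), (35, 12), (38, 13), (40, 11), (41, 25), (43, 11), (43, 26), (45, 22), (46, 15), (47, 25), (48, 9), (49, 26), (51, 25), (51, 20), (51, 22), (53, 21), (53, 15), (55, 24), (56, 9), (56, 24), (58, 22), (58, 13), (60, 23), (63, 33), (65, 36), (67, 35), (70, 38), (72, 36), (74, 35), (76, 35), (77, 33), (79, 33), (80, 25)]
-50 [(20, 340), (20, 383), (20, 371), (20, 344), (20, 336), (20, 394), (21, 353), (21, 12), (22, 360), (22, 347), (22, 358), (22, 353), (22, 11), (2
[... 1098 characters left out ...]
4, 409), (35, 399), (35, 360), (35, 9), (35, 383), (35, 392), (35, 412), (35, 388), (36, 372), (36, 403), (36, 8), (36, 382), (36, 411), (36, 379), (36, 399), (36, 375), (36, 355), (36, 378), (37, 372), (37, 367), (37, 413), (38, 360), (38, 412), (38, 399), (38, 397), (38, 389), (38, 359), (39, 369), (39, 407), (40, 368), (40, 374), (41, 27), (42, 372), (42, 24), (43, 374), (43, 370), (44, 368), (45, 375), (46, 26), (47, 368), (49, 24), (50, 23), (53, 25), (55, 27), (57, 23), (60, 25), (62, 36), (64, 34), (67, 35), (70, 34), (72, 34), (75, 38), (76, 35), (78, 34), (79, 33), (79, 6)]
[0.57734933 0.10004769 0.0297087 ] [-8.00022255  7.13778654 12.46220685] [ 0.74363846  1.205222   -0.01209036]
```

Emit:
apply_moves:
  rows:
    - {"x": 0.7, "y": 0, "z": -0.3, "rx": 0, "ry": 0, "rz": 0, "claw": 255}
    - {"x": 1.5, "y": 0, "z": -0.3, "rx": 0, "ry": 0, "rz": 0, "claw": 255}
    - {"x": 1.5, "y": 0, "z": -0.3, "rx": 0, "ry": 0, "rz": 0, "claw": 255}
    - {"x": 1.5, "y": 0, "z": -0.3, "rx": 0, "ry": 0, "rz": 0, "claw": 255}

```text
time_s: 14.92
position: [0.5791, 0.1009, 0.0297]
tcp_rot: [[0.301, 0.954, -0.005], [0.954, -0.301, 0.002], [0.0, -0.005, -1.0]]
force: [-5.9, 4.6, 9.1]
opening: 0.203
grasp_force: 30.0
```

Emit:
apply_moves:
  rows:
    - {"x": 0.7, "y": 0, "z": 0, "rx": 0, "ry": 0, "rz": 0, "claw": 255}
    - {"x": 1.5, "y": 0, "z": 0, "rx": 0, "ry": 0, "rz": 0, "claw": 255}
    - {"x": 1.5, "y": 0, "z": 0, "rx": 0, "ry": 0, "rz": 0, "claw": 255}
    - {"x": 1.5, "y": 0, "z": 0, "rx": 0, "ry": 0, "rz": 0, "claw": 255}

```text
time_s: 15.42
position: [0.5794, 0.101, 0.0297]
tcp_rot: [[0.299, 0.954, -0.005], [0.954, -0.299, -0.0], [-0.002, -0.005, -1.0]]
force: [-6.6, 0.8, 8.9]
opening: 0.204
grasp_force: 30.0
```

```bash
cat > f.py <<'E'
from h import *
a=np.radians(27.5);A=np.array([np.cos(a),np.sin(a)]);B=np.array([np.sin(a),-np.cos(a)])
s=read_state();f=s["force"][:2];p=s["position"][:2]*1000-[555,105.5]
print("Nfixed",-f@A,"Nred",-f@B,"Fz",s["force"][2],"pa",p@A,"pb",p@B,"M",s["moment"],"ang",np.degrees(np.arctan2(s["tcp_rot"][1,1],s["tcp_rot"][0,1])),s["tcp_rot"][:,2],s["time_s"])
E
python3 f.py
```

```text
Nfixed 5.496942430285756 Nred 3.8128159616461184 Fz 8.898680681007013 pa 19.599890970396224 pb 15.24664513923476 M [-0.12204726  0.94881865  0.06587782] ang -17.427144564882624 [-5.44696634e-03 -1.81123234e-04 -9.99985149e-01] 15.425
```

Emit:
apply_moves:
  rows:
    - {"x": 0.3, "y": 1.5, "z": 0, "rx": 0, "ry": 0, "rz": 0, "claw": 255}
    - {"x": 0.5, "y": 3, "z": 0, "rx": 0, "ry": 0, "rz": 0, "claw": 255}
    - {"x": 0.5, "y": 4, "z": 0, "rx": 0, "ry": 0, "rz": 0, "claw": 255}
    - {"x": 0.5, "y": 4, "z": 0, "rx": 0, "ry": 0, "rz": 0, "claw": 255}
    - {"x": 0.5, "y": 4, "z": 0, "rx": 0, "ry": 0, "rz": 0, "claw": 255}

```text
time_s: 16.05
position: [0.5794, 0.101, 0.0297]
tcp_rot: [[0.299, 0.954, -0.014], [0.954, -0.299, 0.001], [-0.004, -0.013, -1.0]]
force: [-13.3, 2.0, 14.8]
opening: 0.207
grasp_force: 30.1
```

```bash
python3 f.py
```

```text
Nfixed 10.84033112854858 Nred 7.925381083387627 Fz 14.792104091080517 pa 19.531096529165847 pb 15.215929057720924 M [0.08329795 1.83269434 0.09812041] ang -17.42033332920595 [-1.35963728e-02  5.70104495e-04 -9.99907403e-01] 16.05
```

Emit:
apply_moves:
  rows:
    - {"x": 0, "y": 0, "z": 0, "rx": 0, "ry": 0, "rz": 0, "claw": 255}
    - {"x": 0, "y": 0, "z": 0, "rx": 0, "ry": 0, "rz": 0, "claw": 255}
    - {"x": 0, "y": 0, "z": 0, "rx": 0, "ry": 0, "rz": 0, "claw": 255}
    - {"x": 0, "y": 0, "z": 0, "rx": 0, "ry": 0, "rz": 0, "claw": 255}

```text
time_s: 16.55
position: [0.5794, 0.101, 0.0297]
tcp_rot: [[0.299, 0.954, -0.014], [0.954, -0.299, 0.001], [-0.004, -0.013, -1.0]]
force: [-12.7, 1.2, 14.2]
opening: 0.203
grasp_force: 30.1
```

```bash
python3 f.py
python3 - <<'E'
from h import *
im2,d2=capture("top")
cv2.imwrite("pics/t8.png",cv2.resize(im2[160:225,205:265,::-1],(554,600),interpolation=cv2.INTER_CUBIC))
E
```

```text
Nfixed 10.64586964456669 Nred 6.948422247047704 Fz 14.2279065948388 pa 19.55531242364528 pb 15.2082158545731 M [0.06617299 1.88571826 0.11588121] ang -17.419972081277983 [-1.35583862e-02  5.84972675e-04 -9.99907910e-01] 16.55
```

View pics/t8.png

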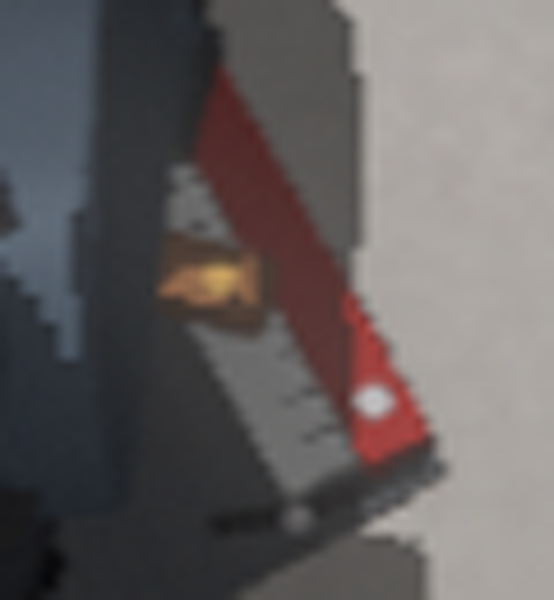

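The crop shows the leg flush along the red fence from (200,170) to (355,460) with no gap. Both fences carry load and the arm is steady, so I hand in.

```bash
python3 -c "
from rig import hand_in
print(hand_in())"
```

```text
the job is handed in; nothing more can be done
None
```

I handed the job in at about 16.6 s of the 42 s, still gripping the square (30 N) and pressing it into the corner with about 11 N on the fixed fence and 7 N on the red one. The last picture shows the visible part of the leg flush along the red fence; `hand_in()` returned no verdict.

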